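Meter two walnuts from the counter dispenser

ROBOT

A 6-joint arm with a two-finger parallel gripper is mounted at the origin on the work surface. World frame = base frame: x ahead of the robot, y to its left, z up, the work surface at z = 0. Lengths are in m, angles in rad, forces in N, time in s.
With the tool pointing down it reaches from about 0.4 to 0.825 m from the base axis. Payload 7 kg.
Tool frame: the origin (TCP) lies at the centre of the arm's flange, where the gripper is bolted on; the fingertips stand 178 mm ahead of it and the grasp point (between the pads) lies arm.tcp_to_grasp ahead of it (arm.tcp_to_grasp is the distance from the TCP to the grasp point, in m); z points along the fingers, y is the direction in which the jaws open and shut (so a half turn about z gives the same grasp; the last joint's range is limited). The gripper opens to 88 mm and grips with 3 to 60 N. Pads are 19 mm wide; open, the fingers measure 130 mm over their backs; the gripper's body (78 mm by 193 mm) begins 47 mm behind the grasp point.
Start: joints at [1.552, 0.359, 0.012, 0, -1.224, -0.288], TCP at [0.204, 0.643, 0.405] pointing down, gripper open.
Joint ranges: [-3.07, 3.07], [-1.43, 2.12], [-1.02, 1.25], [-3.03, 1.67], [-3.05, -0], [-3.03, 3.03]. Speed limits (rad/s): [2.39, 2.39, 3.01, 3.14, 3.14, 3.14].

INTERFACE

Orientations are given as [roll, pitch, yaw] about the fixed x, y, z axes, in that order (R = Rz(yaw) Ry(pitch) Rx(roll)).
In Python, from station import arm gives the robot as it stands.
- The arm moves only by the tool move_arm, never from a script. Its argument "deltas" is a list of rows, each a list of 6 numbers: the shift along the world's x, y, z in mm, then the turn, a rotation vector about the world's x, y, z in degrees. In form: [[tx, ty, tz, ax, ay, az], ...]. A call has exactly 5 rows; each row shifts and turns the commanded pose from where the row before left it; what a row does not reach is not made up. A row lasts 1/12 s, in which the tool goes at most 41.7 mm and 7.16 degrees, less where a joint would pass 70% of its speed; a pose out of reach is approached as far as the arm can. A call with a gripper value outside its range is refused whole. "claw" is the closure in counts, from 0 (fully open) to 255 (shut), set as the call begins (left out, the last holds). The fingers move at their own pace and stop on an object; "squeeze" is the grip in N (left out, the last holds). Time passes only in rows, so rows that do not move let the fingers close, or fill a call up. It gives the time, the measured TCP pose, the force and the opening at its end, in the units of the state.
- arm.get_state(): the state, without advancing time (a new reading comes with each control period).
- arm.grab_frame(name): name is "side" or "top"; returns the picture (420x560x3 uint8, red, green, blue); there is no depth.
- arm.calibration(name): a dict with "intrinsics" (3x3 intrinsics, pixels), "T" (4x4, takes a point from camera to world coordinates). Camera axes: x right, y up, looking along -z (the intrinsics and any distortion apply to the point x, -y, -z); pixel columns grow to the right and rows downward; lengths in m; the calibration is good to about 2 mm. A picture is of the moment at which its call begins. calibration takes no time and is no camera call.
- arm.job_done(): hands the job in, once; it reports no verdict.
Trained networks look in the newest picture that a camera, given by its name, has taken for a name from the list of things; names that differ only in an ending like _2 or _b are one class to them, and where a whole thing is asked for, a point or a joint stands for the part that bears it (a point fixed in the world has none). Each returns a list of dicts, best first, with "score" (0 to 1); they miss things now and then, are a little off and sometimes report something else, mostly with a low value. They report only what shows in the picture. A call takes as long as a camera call.
- arm.spot_in(thing, camera): "xy" ([column, row] in pixels, amid what is visible of it).
- arm.masks_of(thing, camera): "pixels" (420x560 bool, what is visible of it) and "xy" ([column, row] in pixels, amid what is visible of it).
- arm.spot_point(thing, camera): "xy" ([column, row] in pixels: a listed point, or the origin of a listed thing).
The state is a dict: "t": time; "q": joint angles; "qd": joint speeds; "joint_efforts": joint torques, N m; "eef_pos": TCP position; "ee_rot": TCP orientation; "force": force on the tool from outside, world axes, zero at the start; "moment": the same for the moment, N m; "width": finger opening in m.
Only numpy, scipy, OpenCV 4.12 (cv2) and the standard library are available. Lean on these libraries where they do the work, as an engineer would, in place of code of your own. Each camera call takes 0.05 s, during which the arm holds its last target. There are 200 camera calls.

TASK

Flip the yellow-knobbed keeper lever on the nut dispenser over towards the robot to free the gate, then slide the gate by its red handle just far enough open that exactly two walnuts drop into the blue tray. Push the gate fully shut again, with the other two walnuts still in their lanes, and flip the keeper back to locked. Leave the tray, mug, soap bottle and jar where they stand.

Things in the scene. Friction and masses are not known exactly. Their poses are not given: they have to be found in the camera images.
- dispenser: Fixed nut dispenser: clear bin on white end panels. Origin on the counter under its middle; x points away from the robot's side, y (robot's left, turned up to 0.15 rad) along a row of six lanes at x = 0, y = -110, -66, -22, 22, 66, 110 mm. A lane is a chute 40 mm wide inside with 4 mm walls, 174 mm high, holding one walnut or a plug. A flat gate (top at z = 123 mm) shuts them all below.
- rim (a point): Middle of the bin's white upper rim on the robot's side, at dispenser x = -98 mm, 300 mm long in y, 8 mm thick, its top at z = 267 mm. From it a clear panel slants down to the lanes (x = -23, z = 188 mm). It overhangs the red handle: a gripper coming straight down hits it; one leaning back to the robot 30 to 40 degrees from vertical, fingers pointing down and away under the rim, goes clear.
- gate (a joint): Opening of the gate, m: 0 shut on its stop, at most 0.25. Slides to the dispenser's +y (towards the keeper), 4 N friction plus 12 N per m/s, stays put. It uncovers the lanes in turn from the -y end: the walnut in the lane at y drops at an opening of about y + 0.152, the lane is clear at y + 0.156, the next is safe until 0.044 more. Shutting on a walnut just slipping through can pinch it.
- gate_grip (a point): A point in the gate's red handle, an upright fin 84 mm long in the dispenser's x (18 mm to the robot's side of this point, 66 mm to the lanes' side), 22 mm thick in y, 56 mm tall (27 mm above, 29 mm below the point). Grip it across its thickness; nothing stands within 40 mm beside it. With the gate shut it is at dispenser x = -94, y = -110, z = 145 mm; it moves with the gate.
- keeper (a joint): Keeper lever, rad: 0 locked (leaning 0.65 from upright away from the robot, across the gate's end, which can then move only 10 mm), 1.3 free (leaning 0.65 towards the robot, clear of the gate). The heavy knob makes it fall to either end once well past upright; 1 to 2 N at the knob moves it. It locks again only with the gate shut.
- keeper_knob (a point): Centre of the keeper's yellow knob, a drum 26 mm in diameter, 36 mm long in the dispenser's y, on a steel lever 14 mm wide. It swings about a hinge along y at dispenser x = -100, y = 200, z = 70 mm, radius 110 mm: x = -100 + 110 sin(0.65 - angle), z = 70 + 110 cos(0.65 - angle). Nothing is above it; the bin's end wall (y = 154 mm, 267 mm high) stands 28 mm from the drum's end.
- tray: Loose blue open tray, 115 mm in x by 275 mm in y, 55 mm high, walls 4 mm, standing under the lanes between the end panels. Origin: centre of its underside; axes as the dispenser's.
- plug1: Fixed orange plastic plug, 37 mm in diameter and 45 mm high, that fills one lane for good. Origin: centre of its underside.
- plug2: The same, in another lane.
- mug: Loose white mug, 80 mm in diameter, 95 mm high, a bystander. Origin: centre of its underside.
- soap_bottle: Loose green soap bottle, 66 mm in diameter, 200 mm high, a bystander. Origin: centre of its underside.
- jar: Loose amber jar with a red cap, 84 mm in diameter, 110 mm high, a bystander. Origin: centre of its underside.
- walnut1: Walnut 1 of 4, alike: a brown ball 36 mm in diameter, 18 g, in one of the lanes. Origin: its centre. In which lanes the walnuts and the plugs are differs each time.
- walnut2: Walnut 2 of 4, alike: a brown ball 36 mm in diameter, 18 g, in one of the lanes. Origin: its centre. In which lanes the walnuts and the plugs are differs each time.
- walnut3: Walnut 3 of 4, alike: a brown ball 36 mm in diameter, 18 g, in one of the lanes. Origin: its centre. In which lanes the walnuts and the plugs are differs each time.
- walnut4: Walnut 4 of 4, alike: a brown ball 36 mm in diameter, 18 g, in one of the lanes. Origin: its centre. In which lanes the walnuts and the plugs are differs each time.

How it is judged:
By the outcome, as a careful person would: the job done as asked, in the order asked, and still so for the second after the job is handed in, with the robot touching nothing.
It also fails if it takes over 67 s, if anything falls off the work surface, if the arm or the gripper's body presses on something with over 40 N, if the wrist force passes 120 N, or if a joint passes its speed limit or range.

## Working session

There is one attempt and no reset: what is moved stays moved. The work goes in short steps, Python scripts to look and compute and a tool call to move; the robot and the scene stay as the last step left them, time stands still between calls to the robot, and variables do not carry over. Pictures are saved under pics/ and viewed, about 8 in all and at most 12, crops included, and the job is handed in when it is done.

Besides the shell and the picture viewer there is one more tool, called after "Call:" as name(argument=value, ...) on one line, values as JSON. move_arm: Moves the arm, as the interface text tells. Its arguments: {"type":"object","properties":{"deltas":{"type":"array","items":{"type":"array","items":{"type":"number"}}},"claw":{"type":"number"},"squeeze":{"type":"number"}},"required":["deltas"]}

```bash
mkdir -p pics; ls
python3 - <<'E'
from station import arm
import cv2,numpy as np
s=arm.get_state(); print(s['t'],s['eef_pos'],s['ee_rot'],s['width'],arm.tcp_to_grasp)
ims=[]
for c in("side","top"):
    im=arm.grab_frame(c); cv2.imwrite(f"pics/{c}0.png",im[:,:,::-1])
    k=arm.calibration(c); print(c,np.round(k['intrinsics'],1).tolist(),np.round(k['T'],3).tolist(),[x for x in k if x not in('T','intrinsics')])
    for t in("rim","gate_grip","keeper_knob","dispenser","tray","plug1","walnut1","mug","soap_bottle","jar"):
        print(c,t,[(np.round(d['xy']).tolist(),round(d['score'],2)) for d in arm.spot_point(t,c)][:5])
E
```

```text
pics
0.0 [0.2037955  0.64329227 0.40370761] [ 3.13995237e+00 -1.26203733e-04 -3.06926852e-01] 0.08724457985757718 0.1593
side [[493.9, 0.0, 283.3], [0.0, 493.9, 220.0], [0.0, 0.0, 1.0]] [[-0.989, 0.108, -0.099, 0.404], [-0.146, -0.765, 0.627, 0.944], [-0.009, 0.635, 0.773, 1.325], [0.0, 0.0, 0.0, 1.0]] []
side rim [([276.0, 172.0], 0.86)]
side gate_grip [([274.0, 174.0], 0.58)]
side keeper_knob [([254.0, 242.0], 0.83), ([247.0, 184.0], 0.41)]
side dispenser [([249.0, 226.0], 0.66)]
side tray [([247.0, 226.0], 0.72)]
side plug1 []
side walnut1 [([245.0, 193.0], 0.61), ([248.0, 182.0], 0.6), ([308.0, 352.0], 0.3)]
side mug [([318.0, 153.0], 0.82), ([275.0, 171.0], 0.41)]
side soap_bottle [([264.0, 395.0], 0.85)]
side jar [([304.0, 351.0], 0.55), ([243.0, 202.0], 0.19)]
top [[462.8, 0.0, 283.0], [0.0, 462.8, 206.4], [0.0, 0.0, 1.0]] [[-0.028, 0.995, -0.094, 0.444], [-1.0, -0.029, -0.006, -0.024], [-0.009, 0.094, 0.996, 1.403], [0.0, 0.0, 0.0, 1.0]] []
top rim [([319.0, 186.0], 0.97), ([438.0, 232.0], 0.27)]
top gate_grip [([356.0, 189.0], 0.74)]
top keeper_knob [([240.0, 182.0], 0.68)]
top dispenser [([306.0, 168.0], 0.73)]
top tray []
top plug1 [([350.0, 157.0], 0.61), ([308.0, 170.0], 0.6), ([271.0, 169.0], 0.55)]
top walnut1 [([304.0, 161.0], 0.67), ([332.0, 158.0], 0.64), ([321.0, 157.0], 0.41), ([288.0, 166.0], 0.4)]
top mug [([438.0, 232.0], 0.89)]
top soap_bottle [([120.0, 228.0], 0.65)]
top jar [([168.0, 253.0], 0.56), ([320.0, 156.0], 0.51)]
```

```bash
cat > h.py <<'E'
from station import arm
import cv2,numpy as np
from scipy.spatial.transform import Rotation as R
def proj(c,P):
    k=arm.calibration(c);p=np.linalg.inv(k['T'])@np.r_[P,1];p=p[:3]*[1,-1,-1]
    u=k['intrinsics']@p;return u[:2]/u[2]
def atz(c,uv,z):
    k=arm.calibration(c);d=np.linalg.inv(k['intrinsics'])@[*uv,1];d=k['T'][:3,:3]@(d*[1,-1,-1]);o=k['T'][:3,3]
    return o+d*(z-o[2])/d[2]
E
python3 - <<'E'
from h import *
print('rim',atz('top',(319,186),.267),atz('side',(276,172),.267))
print('grip',atz('top',(356,189),.145),atz('side',(274,174),.145))
zk=.07+.11*np.cos(.65);print('knob',atz('top',(240,182),zk),atz('side',(254,242),zk))
a=cv2.imread('pics/side0.png')[130:290,160:360];b=cv2.imread('pics/top0.png')[120:260,200:400]
a=cv2.resize(a,None,fx=4,fy=4,interpolation=2)[:600];b=cv2.resize(b,None,fx=4,fy=4,interpolation=2)
cv2.imwrite('pics/sidec.png',a[:600]);cv2.imwrite('pics/topc.png',b)
E
```

```text
rim [ 0.59847652 -0.10816881  0.267     ] [ 0.58911095 -0.09570902  0.267     ]
grip [ 0.60384031 -0.21803391  0.145     ] [ 0.61562322 -0.20543876  0.145     ]
knob [0.6307153  0.09796475 0.15756922] [0.62744118 0.09268855 0.15756922]
```

View pics/side0.png

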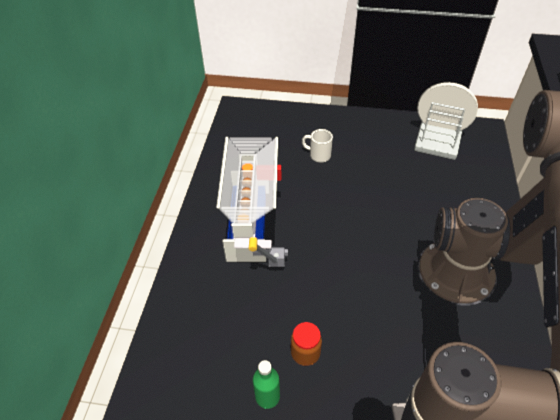

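View pics/topc.png

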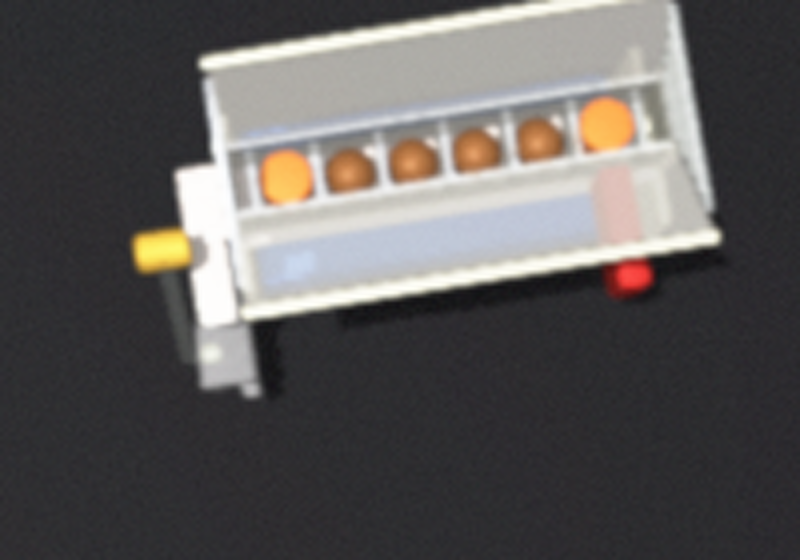

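The top crop shows, from the -y end (right) to the left: a plug at (607,125), walnuts at (540,140), (476,150), (413,160) and (351,170), and a plug at (287,177). The red handle is at (630,275) and the yellow knob at (162,250), leaning away, so the keeper is locked. The two walnuts to drop are in lanes -66 and -22, so the opening should be between 0.134 and 0.174; I'll aim for 0.150. Next I fit the dispenser pose.

Run:
```python
from h import *
from scipy.optimize import least_squares
D=[((-.0,-.110,.168),(607,125)),((0,.110,.168),(287,177)),((0,-.066,.141),(540,140)),((0,-.022,.141),(476,150)),((0,.022,.141),(413,160)),((0,.066,.141),(351,170)),
((-.098,-.15,.267),(718,238)),((-.098,.15,.267),(243,312)),((-.1+.11*np.sin(.65),.2,.07+.11*np.cos(.65)),(162,250))]
O=[('top',p,(200+(u+.5)/4-.5,120+(v+.5)/4-.5)) for p,(u,v) in D]
O+=[('side',(-.1+.11*np.sin(.65),.2,.07+.11*np.cos(.65)),(254,242))]
def w(p,x):return R.from_euler('z',x[2]).apply(p)+[x[0],x[1],0]
def f(x):return np.concatenate([proj(c,w(p,x))-u for c,p,u in O])
r=least_squares(f,[.7,-.1,.15],loss='soft_l1',x_scale=[.1,.1,.1]);print(r.x,np.round(r.fun.reshape(-1,2),1).tolist())
x=r.x
for n,p in dict(rim=(-.098,0,.267),grip=(-.094,-.11,.145),gripopen=(-.094,.04,.145),knob=(-.1+.11*np.sin(.65),.2,.07+.11*np.cos(.65)),knobfree=(-.1-.11*np.sin(.65),.2,.07+.11*np.cos(.65)),hinge=(-.1,.2,.07)).items(): print(n,np.round(w(p,x),4))
print(proj('side',w((-.094,-.11,.145),x)),proj('top',w((-.112,-.11,.16),x)))
```

```text
[ 0.6912782  -0.09753413  0.1353652 ] [[0.0, -0.3], [-0.2, -0.1], [-0.3, 0.6], [0.0, 0.7], [0.1, 0.8], [-0.1, 0.9], [0.7, -1.3], [-0.1, -0.0], [0.5, -0.3], [-1.5, 0.8]]
rim [ 0.5942 -0.1108  0.267 ]
grip [ 0.613  -0.2192  0.145 ]
gripopen [ 0.5927 -0.0706  0.145 ]
knob [0.6312 0.0961 0.1576]
knobfree [0.4992 0.0782 0.1576]
hinge [0.5652 0.0871 0.07  ]
[275.42140668 171.18261828] [358.29886914 191.42409863]
```

Call:
move_arm(deltas=[[20.5,-27.2,2.3,0,0,-3.23],[20.5,-27.2,2.3,0,0,-3.23],[20.5,-27.2,2.3,0,0,-3.23],[20.5,-27.2,2.3,0,0,-3.23],[20.5,-27.2,2.3,0,0,-3.23]], claw=0)

```text
t: 1.52
eef_pos: [0.307, 0.5061, 0.4164]
ee_rot: [-3.141, 0.0, -0.591]
force: [0.9, 0.7, -0.7]
width: 0.0876
```

Call:
move_arm(deltas=[[20.5,-27.2,2.3,0,0,-3.23],[20.5,-27.2,2.3,0,0,-3.23],[20.5,-27.2,2.3,0,0,-3.23],[20.5,-27.2,2.3,0,0,-3.23],[20.5,-27.2,2.3,0,0,-3.23]])

```text
t: 1.93
eef_pos: [0.4095, 0.3699, 0.4281]
ee_rot: [-3.141, 0.0, -0.873]
force: [1.2, 0.3, 0.5]
width: 0.0876
```

Call:
move_arm(deltas=[[20.5,-27.2,2.3,0,0,-3.23],[20.5,-27.2,2.3,0,0,-3.23],[20.5,-27.2,2.3,0,0,-3.23],[20.5,-27.2,2.3,0,0,-3.23],[20.5,-27.2,2.3,0,0,-3.23]])

```text
t: 2.35
eef_pos: [0.512, 0.2339, 0.4396]
ee_rot: [-3.141, 0.0, -1.155]
force: [1.0, 0.6, -0.4]
width: 0.0873
```

Call:
move_arm(deltas=[[20.5,-27.2,2.3,0,0,-3.23],[20.5,-27.2,2.3,0,0,-3.23],[20.5,-27.2,2.3,0,0,-3.23],[20.5,-27.2,2.3,0,0,-3.23],[20.5,-27.2,2.3,0,0,-3.23]])

```text
t: 2.77
eef_pos: [0.6146, 0.0979, 0.451]
ee_rot: [-3.141, 0.0, -1.437]
force: [0.7, -0.3, -0.7]
width: 0.0876
```

Call:
move_arm(deltas=[[0,0,-14,0,0,0],[0,0,-14,0,0,0],[0,0,-14,0,0,0],[0,0,-14,0,0,0],[0,0,0,0,0,0]])

```text
t: 3.18
eef_pos: [0.6132, 0.0991, 0.3916]
ee_rot: [3.137, -0.001, -1.435]
force: [-1.2, -0.1, -1.3]
width: 0.0874
```

Run:
```python
from h import *
im=arm.grab_frame('side')[:,:,::-1]; cv2.imwrite('pics/s1.png',cv2.resize(im[150:290,180:360],None,fx=4,fy=4,interpolation=2))
```

```text
(no output)
```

View pics/s1.png

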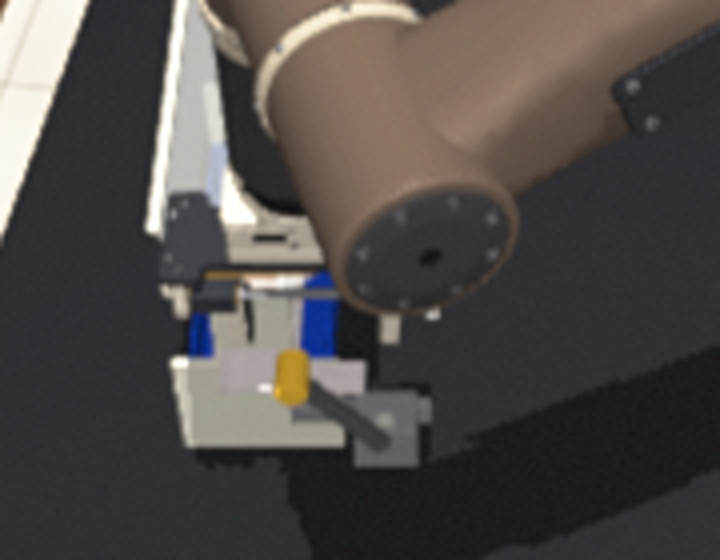

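The picture shows the knob at crop (292,377), still locked, and the far finger at about (215,290), higher up and beyond the knob. That fits the plan, so I descend astride it and pull.

Call:
move_arm(deltas=[[0,0,-14,0,0,0],[0,0,-14,0,0,0],[0,0,-14,0,0,0],[0,0,-14,0,0,0],[0,0,-14,0,0,0]])

```text
t: 3.65
eef_pos: [0.6143, 0.0997, 0.3256]
ee_rot: [-3.14, 0.0, -1.434]
force: [-0.3, 0.7, -0.1]
width: 0.0874
```

Call:
move_arm(deltas=[[-9.9,-1.35,0,0,0,0],[-9.9,-1.35,0,0,0,0],[-9.9,-1.35,0,0,0,0],[-9.9,-1.35,0,0,0,0],[-9.9,-1.35,0,0,0,0]])

```text
t: 4.07
eef_pos: [0.5633, 0.0926, 0.326]
ee_rot: [-3.14, 0.001, -1.434]
force: [0.9, 0.2, 0.6]
width: 0.0874
```

Run:
```python
from h import *
s=arm.get_state();print(s['t'],s['eef_pos'],s['force'])
im=arm.grab_frame('side')[:,:,::-1]; cv2.imwrite('pics/s2.png',cv2.resize(im[170:290,180:360],None,fx=4,fy=4,interpolation=2))
print([(d['xy'],d['score']) for d in arm.spot_point('keeper_knob','side')])
w=lambda p:R.from_euler('z',.1354).apply(p)+[.6913,-.0975,0]
for a in np.arange(0,1.31,.1): print(round(a,1),proj('side',w((-.1+.11*np.sin(.65-a),.2,.07+.11*np.cos(.65-a)))).round(1),end=' ')
```

```text
4.0667 [0.56329581 0.09261433 0.32601804] [0.86578715 0.18304086 0.61820218]
[([267.6, 237.9], 0.55), ([247.5, 174.6], 0.28)]
0.0 [252.5 242.8] 0.1 [255.5 241.5] 0.2 [258.7 240.5] 0.3 [262.1 239.6] 0.4 [265.6 238.9] 0.5 [269.3 238.5] 0.6 [273.1 238.3] 0.7 [276.8 238.3] 0.8 [280.6 238.5] 0.9 [284.3 239. ] 1.0 [287.9 239.7] 1.1 [291.4 240.6] 1.2 [294.6 241.7] 1.3 [297.7 243. ]
```

Call:
move_arm(deltas=[[-11.9,-1.6,0,0,0,0],[-11.9,-1.6,0,0,0,0],[-11.9,-1.6,0,0,0,0],[-11.9,-1.6,0,0,0,0],[-11.9,-1.6,0,0,0,0]])

```text
t: 4.58
eef_pos: [0.5039, 0.0845, 0.3246]
ee_rot: [3.141, -0.0, -1.434]
force: [-0.0, 0.3, -0.1]
width: 0.0879
```

Call:
move_arm(deltas=[[0,0,0,0,0,0],[0,0,0,0,0,0],[0,0,0,0,0,0],[0,0,20,0,0,0],[0,0,20,0,0,0]])

```text
t: 5.0
eef_pos: [0.505, 0.0847, 0.3641]
ee_rot: [3.139, -0.001, -1.434]
force: [0.6, -0.4, 0.5]
width: 0.0875
```

Run:
```python
from h import *
s=arm.get_state();print(s['t'],s['eef_pos'],s['force'])
im=arm.grab_frame('side')[:,:,::-1]; cv2.imwrite('pics/s3.png',cv2.resize(im[170:290,180:360],None,fx=4,fy=4,interpolation=2))
print([(d['xy'],d['score']) for d in arm.spot_point('keeper_knob','side')])
```

```text
5.0 [0.5050191  0.08469862 0.36408607] [ 0.55677197 -0.38895498  0.52637989]
[([297.9, 244.6], 0.62)]
```

Call:
move_arm(deltas=[[-2.3,-8,12,0,0,-6],[-2.3,-8,12,0,0,-6],[-2.3,-16,12,0,0,-6],[-2.3,-16,12,0,0,-6],[-2.3,-16,12,0,0,-6]], claw=110)

```text
t: 5.52
eef_pos: [0.4936, 0.0202, 0.4247]
ee_rot: [3.141, -0.0, -1.963]
force: [-0.1, -0.7, 0.8]
width: 0.0596
```

Call:
move_arm(deltas=[[-2.3,-17.5,0,0,0,-6],[-2.3,-17.5,0,0,0,-6],[-2.3,-17.5,0,0,0,-6],[-2.3,-17.5,0,0,0,-6],[-2.3,-17.5,0,0,0,-6]])

```text
t: 5.93
eef_pos: [0.482, -0.0676, 0.4243]
ee_rot: [3.141, -0.0, -2.487]
force: [0.2, -0.7, 0.3]
width: 0.0496
```

Call:
move_arm(deltas=[[-2.3,-17.5,0,0,0,-6],[-2.3,-17.5,0,0,0,-6],[-2.3,-17.5,0,0,0,-6],[-2.3,-17.5,0,0,0,-6],[-2.3,-17.5,0,0,0,-6]])

```text
t: 6.35
eef_pos: [0.4706, -0.1552, 0.4242]
ee_rot: [3.142, -0.0, -3.01]
force: [0.8, 0.2, 0.1]
width: 0.0497
```

Call:
move_arm(deltas=[[-2.3,-17,-11,0.945,-6.94,0],[-2.3,-17,-11,0.945,-6.94,0],[-2.3,-17,-11,0.945,-6.94,0],[-2.3,-17,-11,0.945,-6.94,0],[-2.3,-17,-11,0.945,-6.94,0]])

```text
t: 6.77
eef_pos: [0.4583, -0.2382, 0.3698]
ee_rot: [-3.14, 0.602, -3.004]
force: [-0.2, 0.3, -0.7]
width: 0.0496
```

Run:
```python
from h import *
s=arm.get_state();print(s['t'],s['eef_pos'],s['ee_rot'],s['q'],s['force'],s['width'])
w=lambda p:R.from_euler('z',.1354).apply(p)+[.6913,-.0975,0]
Rt=R.from_euler('xyz',s['ee_rot']);Rd=R.from_euler('z',.1354)
print('tool axes in disp',(Rd.inv()*Rt).as_matrix().round(3).tolist())
g=s['eef_pos']+Rt.apply([0,0,.1593]);print('grasp disp',Rd.inv().apply(g-[.6913,-.0975,0]))
for c in('side','top'):
    im=arm.grab_frame(c)[:,:,::-1];cv2.imwrite(f'pics/{c}4.png',im);print(c,[(d['xy'],d['score']) for d in arm.spot_point('keeper_knob',c)],[(d['xy'],d['score']) for d in arm.spot_point('gate_grip',c)],proj(c,w((-.094,-.11,.145))))
cv2.imwrite('pics/c4.png',np.hstack([cv2.resize(cv2.imread('pics/side4.png')[130:290,200:350],None,fx=2.6,fy=2.6),cv2.resize(cv2.imread('pics/top4.png')[120:280,250:400],None,fx=2.6,fy=2.6)]))
```

```text
6.7667 [ 0.45830089 -0.23820053  0.36984492] [-3.13967552  0.602129   -3.00441816] [-0.19903223  0.00610382 -0.45470787 -0.35438659 -0.56245032 -0.98712517] [-0.20480222  0.26840115 -0.71234874] 0.04964686407143831
tool axes in disp [[-0.824, -0.001, 0.566], [-0.001, 1.0, -0.001], [-0.566, -0.002, -0.824]]
grasp disp [-0.15963177 -0.10810628  0.238561  ]
side [([297.4, 242.5], 0.75)] [([273.3, 169.6], 0.93), ([248.1, 226.3], 0.68)] [275.41230687 171.18842944]
top [([249.1, 232.8], 0.63)] [([357.2, 189.5], 0.67)] [356.27478983 185.66789543]
```

View pics/c4.png

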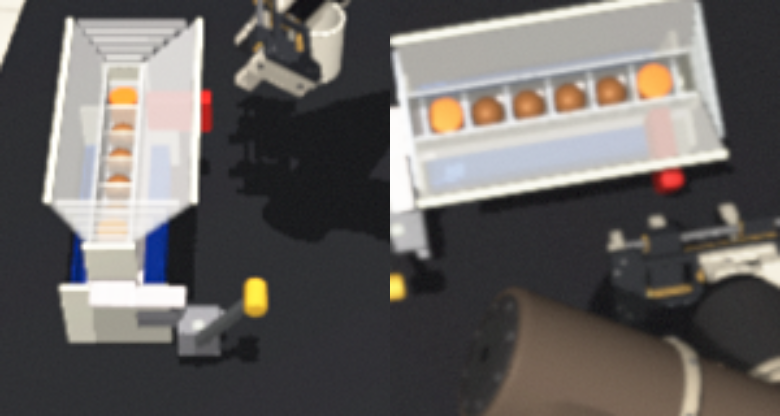

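Run:
```python
from h import *
w=lambda p:R.from_euler('z',.1354).apply(p)+[.6913,-.0975,0]
f=lambda p:((proj('top',w(p))-[250,120])*2.6+[390,0]).round()
for y in(-.046,-.025,.025,.046):print(y,f((-.149,-.108+y,.2232)))
print('handle near-end top/bottom',[f((-.112,-.11+d,z)) for z in(.172,.116) for d in(-.011,.011)])
print('rim ends',f((-.098,-.15,.267)),f((-.098,.15,.267)))
m=arm.masks_of('gate_grip','top');r=[(d['score'],d['xy'],np.argwhere(d['pixels'])[:,::-1].min(0),np.argwhere(d['pixels'])[:,::-1].max(0)) for d in m];print(r)
print('mug',atz('top',(438,232),0))
im=arm.grab_frame('top')
cv2.imwrite('pics/top5.png',cv2.resize(im[160:240,320:400,::-1],None,fx=7,fy=7,interpolation=2))
```

```text
-0.046 [732. 207.]
-0.025 [711. 211.]
0.025 [661. 219.]
0.046 [640. 222.]
handle near-end top/bottom [array([684., 182.]), array([663., 186.]), array([675., 189.]), array([655., 192.])]
rim ends [728. 150.] [417. 202.]
[(0.77, [252.9, 188.1], array([244, 161]), array([361, 200]))]
mug [ 0.48416857 -0.48200982  0.        ]
```

View pics/top5.png

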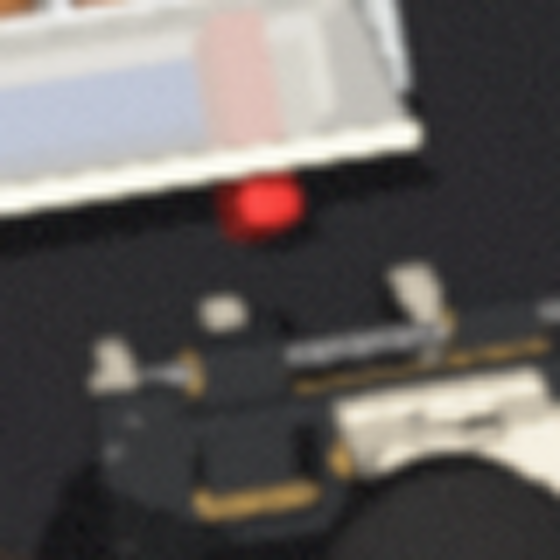

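The pads (edges at about col 355 and 376) straddle the handle (col 354 to 363) as modelled, and the keeper is free. Next I advance along the tool axis and close.

Call:
move_arm(deltas=[[8,0.8,-11.2,0,0,0],[8,0.8,-11.2,0,0,0],[8,0.8,-11.2,0,0,0],[8,0.8,-11.2,0,0,0],[8,0.8,-11.2,0,0,0]])

```text
t: 7.58
eef_pos: [0.5, -0.2329, 0.3128]
ee_rot: [3.14, 0.596, -3.005]
force: [-0.7, -0.7, 0.1]
width: 0.05
```

Call:
move_arm(deltas=[[8,0.8,-11.2,0,0,0],[8,0.8,-11.2,0,0,0],[4,0.4,-5.6,0,0,0],[0,0,0,0,0,0],[0,0,0,0,0,0]])

```text
t: 8.0
eef_pos: [0.5193, -0.2312, 0.2858]
ee_rot: [3.14, 0.595, -3.005]
force: [0.1, 0.6, 0.1]
width: 0.05
```

Call:
move_arm(deltas=[[0,0,0,0,0,0],[0,0,0,0,0,0],[0,0,0,0,0,0],[0,0,0,0,0,0],[0,0,0,0,0,0]], claw=255, squeeze=20)

```text
t: 8.42
eef_pos: [0.5188, -0.2303, 0.2872]
ee_rot: [3.138, 0.598, -3.005]
force: [-4.3, 24.6, 12.7]
width: 0.0218
```

Call:
move_arm(deltas=[[-0.7,5,0,0,0,0],[-2,14.9,0,0,0,0],[-2,14.9,0,0,0,0],[-2,14.9,0,0,0,0],[-2,14.9,0,0,0,0]])

```text
t: 8.83
eef_pos: [0.5102, -0.1669, 0.2872]
ee_rot: [3.141, 0.599, -3.005]
force: [-1.6, -7.0, 1.0]
width: 0.0222
```

Call:
move_arm(deltas=[[-2,14.9,0,0,0,0],[-2,14.9,0,0,0,0],[-2,14.9,0,0,0,0],[-1.4,9.9,0,0,0,0],[0,0,0,0,0,0]])

```text
t: 9.25
eef_pos: [0.5028, -0.1121, 0.2873]
ee_rot: [-3.142, 0.598, -3.002]
force: [3.4, 5.0, -1.3]
width: 0.0218
```

Call:
move_arm(deltas=[[-1,7.7,0,0,0,0],[-1,7.7,0,0,0,0],[-1,7.7,0,0,0,0],[-1,7.7,0,0,0,0],[0,0,0,0,0,0]])

```text
t: 9.67
eef_pos: [0.5012, -0.0918, 0.2896]
ee_rot: [3.125, 0.585, -3.004]
force: [10.4, 5.6, -18.5]
width: 0.0221
```

Call:
move_arm(deltas=[[0,0,0,0,0,0],[0,0,0,0,0,0],[0,0,0,0,0,0],[0,0,0,0,0,0],[0,0,0,0,0,0]])

```text
t: 10.08
eef_pos: [0.5012, -0.0919, 0.2896]
ee_rot: [3.125, 0.585, -3.004]
force: [10.3, 5.4, -16.8]
width: 0.0222
```

Run:
```python
from h import *
im=arm.grab_frame('top')
cv2.imwrite('pics/top6.png',cv2.resize(im[120:260,210:400,::-1],None,fx=4,fy=4,interpolation=2))
```

```text
(no output)
```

View pics/top6.png

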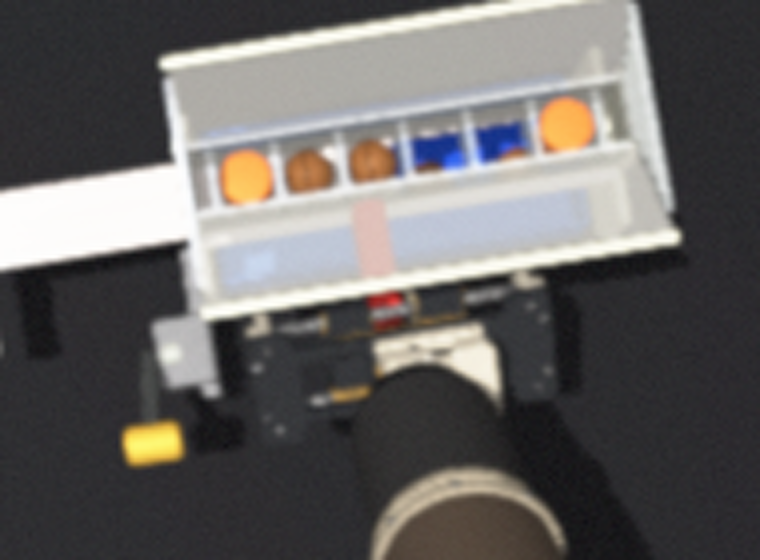

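Two walnuts are seen in the tray (crop (430,165) and (512,153)). Two remain in lanes 22 and 66, at (372,160) and (308,170). The gate is open about 0.14, which is enough. The arm stalled slightly there, so I check the joints before returning.

Run:
```python
from h import *
s=arm.get_state();print(s['t'],s['eef_pos'],s['ee_rot'],s['q'],s['force'],s['moment'])
```

```text
10.1333 [ 0.50122021 -0.09192731  0.28957693] [ 3.12525283  0.58541005 -3.00351576] [ 0.17982718  0.07659845 -0.89131193  0.37106318 -0.01857249 -1.97659719] [  9.27208411   5.12269909 -17.62639461] [0.30503468 2.54154141 0.34825554]
```

Call:
move_arm(deltas=[[1,-7.5,0,0,0,0],[2,-14.9,0,0,0,0],[2,-14.9,0,0,0,0],[2,-14.9,0,0,0,0],[2,-14.9,0,0,0,0]])

```text
t: 10.55
eef_pos: [0.5098, -0.1559, 0.29]
ee_rot: [3.127, 0.586, -3.005]
force: [3.5, 6.0, -15.0]
width: 0.0218
```

Call:
move_arm(deltas=[[2,-14.9,-1,0,-0.35,0],[2,-14.9,-1,0,-0.35,0],[2,-14.9,-0.5,0,0,0],[1.4,-9.9,0,0,0,0],[0,0,0,0,0,0]])

```text
t: 10.97
eef_pos: [0.516, -0.2128, 0.2886]
ee_rot: [3.13, 0.599, -3.006]
force: [-10.4, -3.7, -0.2]
width: 0.0223
```

Call:
move_arm(deltas=[[0.5,-6,-0.4,0,0,0],[0.5,-6,-0.4,0,0,0],[0.5,-4,0,0,0,0],[0,-2,0,0,0,0],[0,0,0,0,0,0]])

```text
t: 11.38
eef_pos: [0.518, -0.2295, 0.2884]
ee_rot: [3.13, 0.6, -3.005]
force: [-9.3, -0.4, 3.3]
width: 0.0222
```

Call:
move_arm(deltas=[[0,-1,0,0,0,0],[0,-1,0,0,0,0],[0,-1,0,0,0,0],[0,0,0,0,0,0],[0,0,0,0,0,0]])

```text
t: 11.8
eef_pos: [0.5182, -0.2316, 0.2884]
ee_rot: [3.129, 0.601, -3.005]
force: [-7.9, 3.9, 3.4]
width: 0.0223
```

Call:
move_arm(deltas=[[0,-1,0,0,0,0],[0,-1,0,0,0,0],[0,0,0,0,0,0],[0,0,0,0,0,0],[0,0,0,0,0,0]])

```text
t: 12.22
eef_pos: [0.5183, -0.2321, 0.2884]
ee_rot: [3.127, 0.6, -3.005]
force: [-7.7, 12.4, 5.5]
width: 0.0217
```

Call:
move_arm(deltas=[[0,-1,0,0,0,0],[0,0,0,0,0,0],[0,0,0,0,0,0],[0,0,0,0,0,0],[0,0,0,0,0,0]])

```text
t: 12.63
eef_pos: [0.5184, -0.2324, 0.2884]
ee_rot: [3.125, 0.6, -3.005]
force: [-7.3, 17.2, 6.9]
width: 0.0221
```

Call:
move_arm(deltas=[[0,0,0,0,0,0],[0,0,0,0,0,0],[0,0,0,0,0,0],[0,0,0,0,0,0],[0,0,0,0,0,0]], claw=110)

```text
t: 13.05
eef_pos: [0.5198, -0.2359, 0.2895]
ee_rot: [3.134, 0.604, -3.004]
force: [0.0, -0.9, 0.2]
width: 0.0477
```

Call:
move_arm(deltas=[[-8,-1,11.2,0,0,0],[-8,-1,11.2,0,0,0],[-8,-1,11.2,0,0,0],[-8,-1,11.2,0,0,0],[-8,-1,11.2,0,0,0]])

```text
t: 13.47
eef_pos: [0.4787, -0.2409, 0.3467]
ee_rot: [3.134, 0.604, -3.004]
force: [0.2, 0.6, -0.6]
width: 0.0499
```

Call:
move_arm(deltas=[[-8,-1,11.2,0,0,0],[-8,-1,11.2,0,0,0],[-8,-1,11.2,0,0,0],[-3,0,11.2,0,0,0],[0,0,11.2,0,0,0]])

```text
t: 13.88
eef_pos: [0.4517, -0.2439, 0.4027]
ee_rot: [3.133, 0.604, -3.005]
force: [0.1, 0.3, 0.0]
width: 0.0501
```

Run:
```python
from h import *
im=arm.grab_frame('top')
cv2.imwrite('pics/top7.png',cv2.resize(im[120:260,210:400,::-1],None,fx=4,fy=4,interpolation=2))
print([(d['xy'],d['score']) for d in arm.spot_point('gate_grip','top')])
s=arm.get_state();print(s['t'],s['eef_pos'],s['ee_rot'],s['force'],s['q'])
```

```text
[([354.5, 188.7], 0.82), ([352.1, 156.3], 0.67)]
13.9833 [ 0.45303092 -0.24399922  0.40400586] [ 3.13575898  0.60645666 -3.00263453] [ 0.92814192 -0.54381305  0.73484462] [-0.2201689  -0.02932877 -0.40730347 -0.34785225 -0.6480807  -0.98983172]
```

View pics/top7.png

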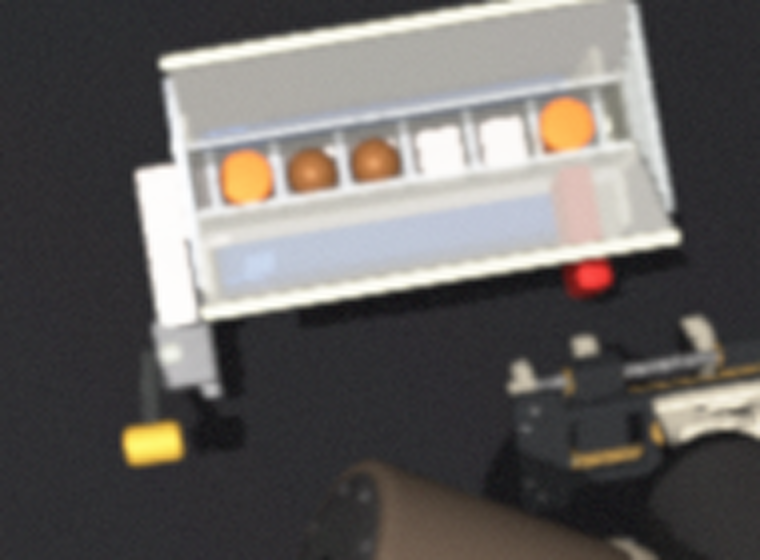

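The gate is shut: the handle is back at column 357.5 and the gate shows white under the two emptied lanes. Two walnuts are still in at (372,160) and (310,170), and the knob is free at (153,443). Now I go back to the keeper.

Call:
move_arm(deltas=[[0,8,7,-0.945,6.94,0],[0,12,7,-0.945,6.94,0],[2,16.5,7,-0.945,6.94,0],[2,16.5,7,-0.945,6.94,0],[2,16.5,7,-0.945,6.94,0]], claw=0)

```text
t: 14.4
eef_pos: [0.4586, -0.1735, 0.4367]
ee_rot: [3.134, -0.014, -3.005]
force: [-0.4, 0.1, -0.4]
width: 0.0775
```

Call:
move_arm(deltas=[[3,17.3,0,0,0,6],[3,17.3,0,0,0,6],[3,17.3,0,0,0,6],[3,17.3,0,0,0,6],[3,17.3,0,0,0,6]])

```text
t: 14.82
eef_pos: [0.4741, -0.0865, 0.4356]
ee_rot: [3.131, -0.009, -2.475]
force: [0.5, -0.5, 1.2]
width: 0.0875
```

Call:
move_arm(deltas=[[3,17.3,0,0,0,6],[3,17.3,0,0,0,6],[3,17.3,0,0,0,6],[3,17.3,0,0,0,6],[3,17.3,0,0,0,6]])

```text
t: 15.23
eef_pos: [0.489, -0.0, 0.4356]
ee_rot: [3.131, -0.009, -1.952]
force: [0.3, 0.7, -0.1]
width: 0.0879
```

Call:
move_arm(deltas=[[3,17.3,0,0,0,6],[3,17.3,0,0,0,6],[3,17.3,0,0,0,6],[3,17.3,0,0,0,6],[3,17.3,0,0,0,6]])

```text
t: 15.65
eef_pos: [0.5039, 0.0866, 0.4356]
ee_rot: [3.131, -0.009, -1.428]
force: [0.1, 0.4, 0.8]
width: 0.0878
```

Call:
move_arm(deltas=[[0,0,-22,0,0,0],[0,0,-22,0,0,0],[0,0,-22,0,0,0],[0,0,-22,0,0,0],[0,0,-22,0,0,0]])

```text
t: 16.07
eef_pos: [0.5036, 0.0856, 0.3247]
ee_rot: [3.131, -0.008, -1.433]
force: [-0.1, -0.3, -0.0]
width: 0.0874
```

Call:
move_arm(deltas=[[10,1.4,0,0,0,0],[12,1.6,0,0,0,0],[12,1.6,0,0,0,0],[12,1.6,0,0,0,0],[12,1.6,0,0,0,0]])

```text
t: 16.48
eef_pos: [0.563, 0.0934, 0.3269]
ee_rot: [3.131, -0.009, -1.433]
force: [-1.5, 0.2, 0.7]
width: 0.0876
```

Call:
move_arm(deltas=[[12,1.6,0,0,0,0],[12,1.6,0,0,0,0],[12,1.6,0,0,0,0],[12,1.6,0,0,0,0],[12,1.6,0,0,0,0]])

```text
t: 16.9
eef_pos: [0.6233, 0.1014, 0.327]
ee_rot: [3.132, -0.009, -1.433]
force: [-0.6, -0.8, -0.8]
width: 0.0876
```

Call:
move_arm(deltas=[[3,0.4,0,0,0,0],[0,0,0,0,0,0],[0,0,0,0,0,0],[0,0,0,0,0,0],[0,0,10,0,0,0]])

```text
t: 17.32
eef_pos: [0.6236, 0.1012, 0.3349]
ee_rot: [3.129, -0.009, -1.434]
force: [0.5, -0.1, -0.2]
width: 0.0874
```

Call:
move_arm(deltas=[[0,0,20,0,0,0],[0,0,20,0,0,0],[0,0,20,0,0,0],[0,0,20,0,0,0],[0,0,20,0,0,0]])

```text
t: 17.73
eef_pos: [0.624, 0.1013, 0.4386]
ee_rot: [3.133, -0.008, -1.433]
force: [-0.6, -0.2, 0.3]
width: 0.0875
```

Call:
move_arm(deltas=[[-30,5,10,0,0,0],[-30,5,0,0,0,0],[-30,5,0,0,0,0],[-30,5,0,0,0,0],[-30,5,0,0,0,0]])

```text
t: 18.15
eef_pos: [0.4728, 0.1261, 0.4472]
ee_rot: [3.133, -0.008, -1.434]
force: [0.2, 0.9, -0.0]
width: 0.0877
```

Run:
```python
from h import *
s=arm.get_state();print(s['t'],s['eef_pos'],s['force'])
a=arm.grab_frame('top')[:,:,::-1];print([(d['xy'],d['score']) for d in arm.spot_point('keeper_knob','top')])
b=arm.grab_frame('side')[:,:,::-1];print([(d['xy'],d['score']) for d in arm.spot_point('keeper_knob','side')])
cv2.imwrite('pics/end.png',np.hstack([cv2.resize(a[120:260,210:380],None,fx=2.3,fy=2.3),cv2.resize(b[130:270,190:360],None,fx=2.3,fy=2.3)]))
for t in('mug','soap_bottle','jar','tray'):print(t,[[(d['xy'],round(d['score'],2)) for d in arm.spot_point(t,c)][:2] for c in('top','side')])
```

```text
18.15 [0.47277724 0.12608961 0.44723667] [ 0.20321419  0.94307833 -0.02628989]
[([239.8, 184.2], 0.52)]
[([254.8, 241.6], 0.79)]
mug [[([437.1, 232.4], 0.76)], []]
soap_bottle [[([120.2, 224.6], 0.63)], [([266.3, 393.4], 0.91), ([306.6, 352.2], 0.43)]]
jar [[], [([305.3, 347.9], 0.95)]]
tray [[], [([250.6, 225.4], 0.73)]]
```

View pics/end.png

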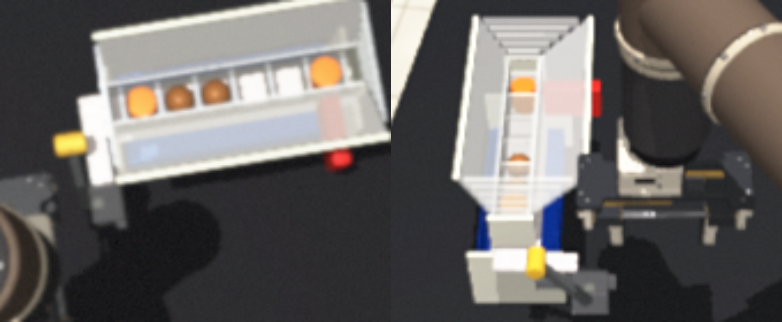

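Everything is as asked: the keeper is locked (knob at its starting pixels in both cameras), the gate is shut, two walnuts remain in their lanes, and the bystanders are unmoved.

```bash
python3 -c "
from station import arm
print(arm.job_done())"
```

```text
the job is handed in; nothing more can be done
None
```

The job is done and handed in at about 18 s. I flipped the keeper towards the robot and opened the gate about 140 mm, and the walnuts in lanes -66 and -22 dropped into the tray. I then pushed the gate back onto its stop (about 17 N felt) and flipped the keeper back to locked.

**Last checks:**
- The knob is at its locked position in both cameras, within about 2 px of where it started.
- The gate handle is back at its starting place.
- Two walnuts are still in lanes 22 and 66.
- The tray, soap bottle and mug show no shift beyond about 3.5 px, which I take as detector noise. The jar reads about 3 px off in the side view.

**What did not go to plan or was not confirmed:**
- The gate stopped about 10 mm short of the 150 mm I aimed for because the wrist reached its joint limit. That was still enough to clear both lanes.
- In the last look, the jar and tray were detected only in the side view and the mug only in the top view.
- I did not look at the two dropped walnuts again after the gate was shut. They were seen in the tray while it was open.

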